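Get the multimeter out from behind the solder, flux and spray

ROBOT

A 6-joint arm with a two-finger parallel gripper is mounted at the origin on the work surface. World frame = base frame: x ahead of the robot, y to its left, z up, the work surface at z = 0. Lengths are in m, angles in rad, forces in N, time in s.
With the tool pointing down it reaches from about 0.275 to 1 m from the base axis. Payload 8.4 kg.
Tool frame: the origin (TCP) lies on the centre line of the jaws, within the pads' length; the fingertips stand 17 mm ahead of it and the grasp point (between the pads) lies 2 mm behind it (bot.tcp_to_tips is the y of the fingertips in the tool frame, in m); y points along the fingers, z is the direction in which the jaws open and shut, and the axes are right-handed (so a half turn about y gives the same grasp; the last joint's range is limited). The gripper opens to 85 mm and grips with 20 to 120 N. Pads are 22 mm wide; open, the fingers measure 114 mm over their backs; the gripper's body (76 mm by 85 mm) begins 54 mm behind the grasp point. The pads swing forward as they close: fully open they stand 13 mm farther back than shut.
Start: joints at [-1.269, 0.353, 1.633, -0, 1.155, -0.002], TCP at [0.187, -0.596, 0.248] pointing down, gripper open.
Joint ranges: [-2.63, 2.63], [-0.92, 2.1], [0.06, 2.66], [-1.3, 4.44], [0, 2.69], [-3.02, 3.02]. Speed limits (rad/s): [2.22, 2.22, 2.79, 3.14, 3.14, 3.14].

INTERFACE

Orientations are given as a unit quaternion [x, y, z, w].
In Python, from workcell import bot, hand, kinematics, get_obs, vision, hand_in gives the robot as it stands. The module is installed in compiled form; this text tells all that it offers. Calls block until the motion is done:
- bot.reach(position, orientation): joint-space move of the TCP to a pose.
- bot.servo_line(position, ori=None, velocity=0.15): straight line of the TCP; ori=None keeps the orientation; velocity is the mean speed in m/s.
- bot.goto_joints(angles): joint-space move.
- hand.move_gripper(opening, strength=None): finger opening in m; strength is the grip in N (None keeps the last); returns when the fingers have stopped.
- bot.dwell(seconds).
- kinematics.solve_ik(position, orientation): joint angles nearest the present ones, or None.
- get_obs(): the state.
- vision.read_camera(name): name is "scene" or "top" or "wrist"; returns a dict with "frame" (384x512x3 uint8, red, green, blue), "intrinsics" (3x3 intrinsics, pixels), "view" (4x4, takes a point from world to camera coordinates). Camera axes: x right, y down, z forward; pixel columns grow to the right and rows downward; lengths in m; the calibration is good to about 2 mm. A picture is of the moment at which its call begins. There is no depth.
A pose or a line that the arm cannot do raises bot.IKError and nothing moves.
- hand_in(): hands the job in, once; it reports no verdict.
The state is a dict: "time_s": time; "joint_pos": joint angles; "joint_vel": joint speeds; "joint_efforts": joint torques, N m; "position": TCP position; "orientation": TCP orientation; "wrist_force": force on the tool from outside, world axes, zero at the start; "ft_torque": the same for the moment, N m; "gripper_width": finger opening in m.
Only numpy, scipy, OpenCV 4.12 (cv2) and the standard library are available. Lean on these libraries where they do the work, as an engineer would, in place of code of your own. Each camera call takes 0.05 s, during which the arm holds its last target. There are 200 camera calls.

TASK

The orange multimeter lies blocked in behind three containers on the grey storage tray: first stand all three on the black side mat, leaving the meter where it is, and then lay the meter face up inside the white outline on the green mat, lengthways with it and centred, while the containers wait. Then stand each container back in the tray on the middle of its own disc: solder reel on blue, yellow-lidded jar on yellow, red-capped spray can on red. Keep the containers upright, and set everything down gently, without dropping it.

Things in the scene. Friction and masses are not known exactly. Their poses are not given: they have to be found in the camera images.
- solder_reel: reel of solder standing on end: an upright cylinder 50 mm across and 75 mm tall, blue flanges, silver winding. Origin: centre of its underside, z up
- flux_jar: amber glass jar with a yellow lid, upright cylinder 48 mm across and 85 mm tall (the lid is the top 22 mm, same width). Origin: centre of its underside, z up
- spray_can: white and red spray can with a red cap, upright cylinder 44 mm across and 105 mm tall. Origin: centre of its underside, z up
- multimeter: orange hand-held multimeter with a black face, lying face up on the tray floor behind the three containers: 62 mm (its x) by 150 mm (its y) by 35 mm thick. Origin: centre of its underside, z up. It can only be gripped across its 62 mm width, and the containers, about 10 mm from its near side, leave no room for a finger there until they are cleared
- disc_blue: thin blue disc lying in the tray, 62 mm across, 2 mm thick: the place of the solder reel, which stands on it at the start. Origin: centre of its underside (2 mm below its top). It does not move within an episode
- disc_yellow: thin yellow disc lying in the tray, 62 mm across, 2 mm thick: the place of the flux jar, which stands on it at the start. Origin: centre of its underside (2 mm below its top). It does not move within an episode
- disc_red: thin red disc lying in the tray, 62 mm across, 2 mm thick: the place of the spray can, which stands on it at the start. Origin: centre of its underside (2 mm below its top). It does not move within an episode
- side_mat: black rubber side mat on the bench, fixed, 150 mm (its x) by 220 mm (its y), 3 mm thick, empty at the start: the side area. Origin: centre of its underside, z up. Tray, side mat and work mat lie left, ahead and right of the robot in any order, each turned up to 0.2 rad
- work_mat: green cutting mat, fixed, 3 mm thick, with a white outline 92 mm (its x) by 177 mm (its y). Origin: on the bench under the middle of the outline, axes along the outline's sides, z up. The mat spans x -75 to 125, y -100 to 100 mm; a fixed circuit board up to 19 mm high covers x 72 to 118, y -60 to 60 mm; a loose grey knob lies near x 106, y 84 mm
- tray: grey tray, fixed, 190 mm (its x) by 240 mm (its y), floor 4 mm high, rim 12 mm. Origin: centre of underside, z up. Discs in a row at its x -45, y -68, 0, 68 mm in any order, containers on them 20 mm apart, so grip these along the tray's x, above the meter. Meter at its x 20 mm, long side along y, 35 mm free floor behind it. A loose battery lies at x 60, y 102 mm

How it is judged:
On the way, in this order (a step that is already met when the one before it is completed fails the run):
1. all three containers stand upright and released on the side mat, the meter still in the tray (x of solder_reel in the frame of side_mat between -0.075 and 0.075 m and y of solder_reel in the frame of side_mat between -0.11 and 0.11 m and z of each of solder_reel, flux_jar, spray_can in the frame of side_mat below 0.008 m and angle between each of solder_reel, flux_jar, spray_can's own z axis and vertical below 0.15 rad and linear speed of each of solder_reel, flux_jar, spray_can below 0.03 m/s and contact force between the fingers and solder_reel below 0.2 N and x of flux_jar in the frame of side_mat between -0.075 and 0.075 m and y of flux_jar in the frame of side_mat between -0.11 and 0.11 m and contact force between the fingers and flux_jar below 0.2 N and x of spray_can in the frame of side_mat between -0.075 and 0.075 m and y of spray_can in the frame of side_mat between -0.11 and 0.11 m and contact force between the fingers and spray_can below 0.2 N and distance of multimeter from where it was at the start of the episode below 0.05 m), for 0.2 s.
2. the meter lies released in the outline on the green mat while the three containers stand on the side mat (x of multimeter in the frame of work_mat between -0.013 and 0.013 m and y of multimeter in the frame of work_mat between -0.013 and 0.013 m and angle between the y axis of multimeter and the y axis of work_mat, either way round below 0.15 rad and z of multimeter in the frame of work_mat below 0.008 m and angle between each of multimeter, solder_reel, flux_jar, spray_can's own z axis and vertical below 0.15 rad and linear speed of each of multimeter, solder_reel, flux_jar, spray_can below 0.03 m/s and contact force between the fingers and multimeter below 0.2 N and x of solder_reel in the frame of side_mat between -0.075 and 0.075 m and y of solder_reel in the frame of side_mat between -0.11 and 0.11 m and z of each of solder_reel, flux_jar, spray_can in the frame of side_mat below 0.008 m and contact force between the fingers and solder_reel below 0.2 N and x of flux_jar in the frame of side_mat between -0.075 and 0.075 m and y of flux_jar in the frame of side_mat between -0.11 and 0.11 m and contact force between the fingers and flux_jar below 0.2 N and x of spray_can in the frame of side_mat between -0.075 and 0.075 m and y of spray_can in the frame of side_mat between -0.11 and 0.11 m and contact force between the fingers and spray_can below 0.2 N), for 0.2 s.
At the end, for the whole second after the job is handed in: The multimeter lies face up and at rest in the white outline of the work mat (within 13 mm of its middle along each side, long axis within 0.15 rad), and each container stands upright, released and at rest on its own disc (reel blue, jar yellow, can red), its centre within 12 mm of the disc's (x of multimeter in the frame of work_mat between -0.013 and 0.013 m and y of multimeter in the frame of work_mat between -0.013 and 0.013 m and angle between the y axis of multimeter and the y axis of work_mat, either way round below 0.15 rad and z of multimeter in the frame of work_mat below 0.008 m and angle between each of multimeter, solder_reel, flux_jar, spray_can's own z axis and vertical below 0.15 rad and linear speed of each of multimeter, solder_reel, flux_jar, spray_can below 0.03 m/s and contact force between the fingers and multimeter below 0.2 N and horizontal distance between solder_reel and disc_blue below 0.012 m and z of solder_reel in the frame of disc_blue below 0.006 m and contact force between the fingers and solder_reel below 0.2 N and horizontal distance between flux_jar and disc_yellow below 0.012 m and z of flux_jar in the frame of disc_yellow below 0.006 m and contact force between the fingers and flux_jar below 0.2 N and horizontal distance between spray_can and disc_red below 0.012 m and z of spray_can in the frame of disc_red below 0.006 m and contact force between the fingers and spray_can below 0.2 N); the robot touches nothing.
It fails at once if a container is tipped over (by more than 0.6 rad) (angle between any of solder_reel, flux_jar, spray_can's own z axis and vertical above 0.6 rad).
It fails at once if the meter or a container is dropped or thrown (faster than 0.7 m/s while out of the fingers) ((linear speed of solder_reel above 0.7 m/s and contact force between the fingers and solder_reel below 0.1 N) or (linear speed of flux_jar above 0.7 m/s and contact force between the fingers and flux_jar below 0.1 N) or (linear speed of spray_can above 0.7 m/s and contact force between the fingers and spray_can below 0.1 N) or (linear speed of multimeter above 0.7 m/s and contact force between the fingers and multimeter below 0.1 N)).
It also fails if it takes over 152 s, if anything falls off the work surface, if the arm or the gripper's body presses on something with over 40 N, if the wrist force passes 120 N, or if a joint passes its speed limit or range.

## Working session

There is one attempt and no reset: what is moved stays moved. The work goes in short steps, each a Python script; the robot and the scene stay as the last script left them, time stands still between calls to the robot, and variables do not carry over. Pictures are saved under pics/ and viewed, about 12 in all and at most 16, crops included, and the job is handed in when it is done.

```bash
mkdir -p pics
python3 - <<'E'
from workcell import bot,get_obs,vision
import cv2,numpy as np
o=get_obs();print(o)
print(bot.tcp_to_tips)
ims=[]
for n in("top","scene"):
    c=vision.read_camera(n);cv2.imwrite(f"pics/{n}0.png",c["frame"][:,:,::-1]);print(n,c["intrinsics"].round(1).tolist(),c["view"].round(4).tolist())
E
```

```text
{'time_s': 0.0, 'joint_pos': array([-1.26941205e+00,  3.53690372e-01,  1.63414961e+00, -2.55126226e-05,
        1.15520305e+00, -2.40085664e-03]), 'joint_vel': array([-0.00116794, -0.00030793,  0.00096916, -0.00064369,  0.00028711,
       -0.00144764]), 'joint_efforts': array([-3.38956655e-03, -6.05252123e+01, -3.42078102e+01, -2.70824530e-04,
        9.37680539e-03,  1.43029473e-05]), 'position': array([ 0.1868132 , -0.59594078,  0.24752868]), 'orientation': array([-0.10707985,  0.6994706 , -0.69845892,  0.10691079]), 'wrist_force': array([-0.03428935,  1.3823365 , -0.65971347]), 'ft_torque': array([-0.05576512,  0.00104232,  0.0201386 ]), 'gripper_width': 0.08572627901353821}
0.017
top [[402.1, 0.0, 260.2], [0.0, 402.1, 189.7], [0.0, 0.0, 1.0]] [[-0.0711, -0.9975, 0.0066, 0.0091], [-0.9731, 0.0679, -0.22, 0.5145], [0.219, -0.022, -0.9755, 0.9096], [0.0, 0.0, 0.0, 1.0]]
scene [[479.8, 0.0, 250.6], [0.0, 479.8, 191.0], [0.0, 0.0, 1.0]] [[-0.6444, 0.7647, 0.0032, 0.3402], [0.5177, 0.4394, -0.7341, -0.2158], [-0.5628, -0.4714, -0.679, 1.775], [0.0, 0.0, 0.0, 1.0]]
```

View pics/top0.png

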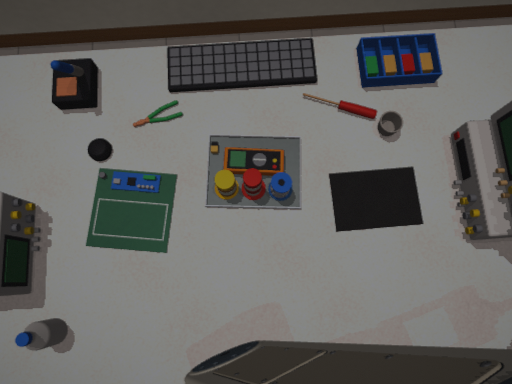

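View pics/scene0.png

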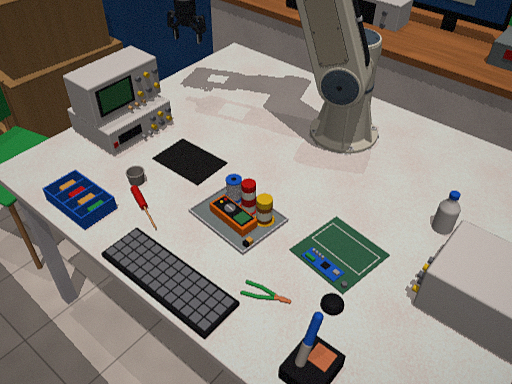

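```bash
cat > h.py <<'E'
from workcell import bot,hand,kinematics,get_obs,vision,hand_in
import cv2,numpy as np
from scipy.spatial.transform import Rotation as R
def cam(n,save=None):
    c=vision.read_camera(n)
    if save: cv2.imwrite(f"pics/{save}.png",c["frame"][:,:,::-1])
    return c
def ray(c,uv,z):
    uv=np.atleast_2d(np.asarray(uv,float)); V=c["view"]; Rm,t=V[:3,:3],V[:3,3]
    o=-Rm.T@t; d=np.c_[uv,np.ones(len(uv))]@np.linalg.inv(c["intrinsics"]).T@Rm
    return (o+d*((z-o[2])/d[:,2])[:,None])[:,:2]
def hsv(c): return cv2.cvtColor(c["frame"],cv2.COLOR_RGB2HSV)
def rect(c,m,z):
    """largest blob of mask -> centre, yaw of its long side from world y, (short,long) in m"""
    cs=cv2.findContours(m,cv2.RETR_EXTERNAL,cv2.CHAIN_APPROX_NONE)[0]
    k=max(cs,key=cv2.contourArea)[:,0]
    p=ray(c,k,z).astype(np.float32)*1000
    b=cv2.boxPoints(cv2.minAreaRect(p))/1000
    e=[b[1]-b[0],b[2]-b[1]]; e.sort(key=np.linalg.norm); l=e[1]*np.sign(e[1][1])
    return b.mean(0),np.arctan2(-l[0],l[1]),(np.linalg.norm(e[0]),np.linalg.norm(e[1]))
def quat(yaw):
    """tool down, jaws opening along yaw from world x; the half turn with less wrist turn"""
    best=None
    for a in(yaw,yaw+np.pi):
        X=np.array([np.cos(a),np.sin(a),0]);Y=np.array([0,0,-1.])
        q=R.from_matrix(np.c_[np.cross(Y,X),Y,X]).as_quat()
        j=kinematics.solve_ik([.45,0,.3],q)
        if j is not None and (best is None or abs(j[5])<best[0]): best=(abs(j[5]),q)
    return best[1]
def loc(o,yaw,x,y):
    c,s=np.cos(yaw),np.sin(yaw); return np.array(o)+[c*x-s*y,s*x+c*y]
def pick(xy,yaw,z,grip=40,lift=.24,op=.085):
    q=quat(yaw); bot.reach([*xy,lift],q); hand.move_gripper(op)
    bot.servo_line([*xy,z],velocity=.12); hand.move_gripper(0.,grip); w=get_obs()["gripper_width"]
    bot.servo_line([*xy,lift],velocity=.15); print("pick width",w,get_obs()["gripper_width"],get_obs()["time_s"])
def place(xy,yaw,z,lift=.24,op=.085):
    q=quat(yaw); bot.reach([*xy,lift],q); bot.servo_line([*xy,z+.02],velocity=.15)
    bot.servo_line([*xy,z],velocity=.03); bot.dwell(.2); print("fz",get_obs()["wrist_force"][2])
    hand.move_gripper(op); bot.servo_line([*xy,lift],velocity=.15); print("t",get_obs()["time_s"])
E
python3 - <<'E'
from h import *
c=cam("top");H=hsv(c)
m=cv2.inRange(H,(0,0,0),(180,255,45)); m[:150]=0;m[240:]=0;m[:,:310]=0;m[:,440:]=0
print("side",rect(c,m,.003))
m=cv2.inRange(H,(60,60,30),(90,255,255)); m[:,:70]=0;m[:,200:]=0;m[:160]=0;m[260:]=0
print("work",rect(c,m,.003))
m=cv2.inRange(H,(5,150,130),(14,255,255)); m[:140]=0;m[185:]=0;m[:,:215]=0;m[:,300:]=0
print("meter",rect(c,m,.039))
print("tray guess",ray(c,[(209,137),(301,138),(300,208),(207,207)],.012), "out",ray(c,[(97,198),(168,203),(163,241),(92,234)],.003))
p=ray(c,(254,175),.0)[0];print(p)
bot.reach([p[0]-.0,p[1],.38],quat(0));print(get_obs()["joint_pos"])
w=cam("wrist","w1");print(w["view"].round(3).tolist(),w["intrinsics"][0])
E
```

```text
side (array([ 0.48359722, -0.31668824], dtype=float32), np.float32(0.01622484), (np.float32(0.14716126), np.float32(0.21707544)))
work (array([0.4984259 , 0.29672864], dtype=float32), np.float32(-0.15401016), (np.float32(0.19747943), np.float32(0.1982605)))
meter (array([ 0.59047675, -0.08414601], dtype=float32), np.float32(-1.4261868), (np.float32(0.016566277), np.float32(0.05634739)))
tray guess [[ 0.67305813  0.09431183]
 [ 0.65392933 -0.14370491]
 [ 0.47040995 -0.12399352]
 [ 0.48914787  0.10723879]] out [[0.53328684 0.38401996]
 [0.50794142 0.20579152]
 [0.4132932  0.22006884]
 [0.44292688 0.39471424]]
[ 0.56647584 -0.01535106]
[-3.09627734e-02  1.62434636e-01  1.59484143e+00 -1.97179125e-04
  1.38467760e+00 -2.97612540e-02]
[[1.0, -0.002, -0.0, -0.567], [-0.001, -0.951, 0.309, -0.096], [-0.001, -0.309, -0.951, 0.5], [0.0, 0.0, 0.0, 1.0]] [301.93815395   0.         256.15968613]
```

View pics/w1.png

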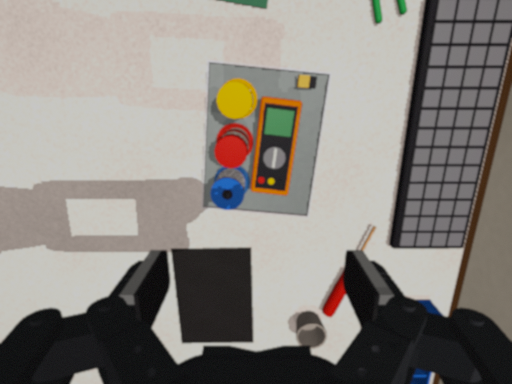

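Run:
```python
from h import *
c=cam("wrist");H=hsv(c)
m=cv2.inRange(H,(0,0,60),(180,255,255))&~cv2.inRange(H,(0,0,165),(180,60,255))
roi=np.zeros_like(m);roi[55:225,196:340]=255
# grey tray + everything in it
g=cv2.inRange(c["frame"],(0,0,0),(150,255,255))|cv2.inRange(H,(0,90,60),(180,255,255))
m=g&roi;m=cv2.morphologyEx(m,cv2.MORPH_OPEN,np.ones((3,3)))
cv2.imwrite("pics/m1.png",np.hstack([m[40:240,180:350],cv2.cvtColor(c["frame"],cv2.COLOR_RGB2GRAY)[40:240,180:350]]))
print("tray",rect(c,m,.012))
print(c["frame"][130,310],c["frame"][130,340],c["frame"][225,250])
o=cv2.inRange(H,(5,170,120),(17,255,255))&roi; o=cv2.morphologyEx(o,cv2.MORPH_CLOSE,np.ones((25,25)))
print("meter",rect(c,o,.037))
for n,lo,hi,z in(("yel",(22,150,100),(33,255,255),.091),("red",(0,150,80),(4,255,255),.111),("blu",(100,150,60),(120,255,255),.081)):
    b=cv2.inRange(H,lo,hi)&roi
    n_,_,st,ce=cv2.connectedComponentsWithStats(b);i=1+st[1:,4].argmax();print(n,st[i],ray(c,ce[i],z))
print("corner px",ray(c,[(209,63),(328,74),(307,215),(204,207)],.012).round(4).tolist())
print("lid px",ray(c,(237,97),.091),ray(c,(232,152),.111),ray(c,(227,193),.081))
```

```text
tray (array([ 0.57502395, -0.01429546], dtype=float32), np.float32(-0.094697036), (np.float32(0.18520856), np.float32(0.23410606)))
[137 139 136] [200 199 192] [201 200 196]
meter (array([ 0.5958884 , -0.01472375], dtype=float32), np.float32(-0.118881665), (np.float32(0.060399484), np.float32(0.14689453)))
yel [ 216   79   41   40 1240] [[0.54132535 0.05855944]]
red [ 215  123   38   45 1119] [[ 5.36105927e-01 -4.46534779e-04]]
blu [211 168  38  41 808] [[ 0.5263704  -0.07173852]]
corner px [[0.4966, 0.1094], [0.6768, 0.0936], [0.6565, -0.1371], [0.4763, -0.1219]]
lid px [[0.54246992 0.06082187]] [[ 0.53565533 -0.00789314]] [[ 0.52424083 -0.07410467]]
```

View pics/m1.png

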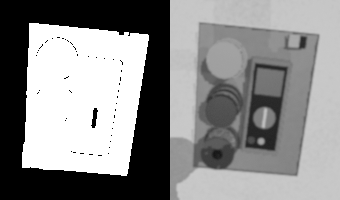

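Run:
```python
from h import *
bot.reach([.53,-.04,.27],quat(-.09))
c=cam("wrist","w2");np.savez("w2.npz",**c)
t=cam("top")
a=c["frame"][20:270,130:390];cv2.imwrite("pics/w2c.png",cv2.resize(a,None,fx=2.4,fy=2.4)[:,:,::-1])
```

```text
(no output)
```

View pics/w2c.png

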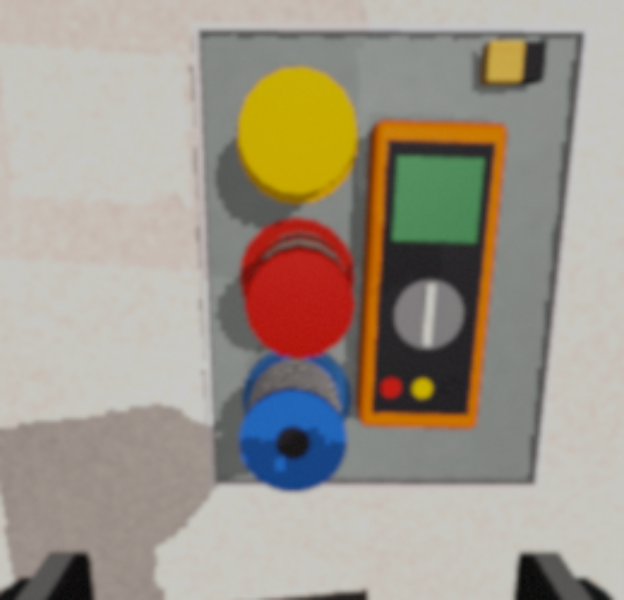

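Run:
```python
from h import *
c=dict(np.load("w2.npz"))
f=lambda l:[(130+x/2.4,20+y/2.4) for x,y in l]
for n,p,z in(("Y",(298,126),.091),("R",(300,303),.111),("B",(294,441),.081)): print(n,ray(c,f([p]),z))
b=ray(c,f([(200,31),(582,33),(533,483),(216,483)]),.012);print(b,b.mean(0), np.linalg.norm(b-np.roll(b,1,0),axis=1))
print("meter",ray(c,f([(378,122),(507,124),(475,427),(360,422)]),.038))
```

```text
Y [[0.5393054  0.05883168]]
R [[ 0.53406566 -0.00718899]]
B [[ 0.52494605 -0.07524157]]
[[ 0.49689485  0.11029932]
 [ 0.67787911  0.09304725]
 [ 0.65629153 -0.13801748]
 [ 0.47485791 -0.12143973]] [ 0.57648085 -0.01402766] [0.23278449 0.18180466 0.23207096 0.1821894 ]
meter [[ 0.57613333  0.06085164]
 [ 0.6351645   0.05463858]
 [ 0.61793771 -0.09152127]
 [ 0.5582862  -0.08331488]]
```

```bash
cat >> h.py <<'E'
TR=np.array([.5765,-.014]);TY=-.094
SM=np.array([.4836,-.317]);SY=.02
C={"B":((.525,-.0765),.066,-.07),"R":((.533,-.0085),.076,0.),"Y":((.539,.0585),.069,.07)}
E
python3 - <<'E'
from h import *
p,z,y=C["B"]
pick(p,TY,z); cam("wrist","w3"); place(loc(SM,SY,0,y),SY,z-.002)
c=cam("scene","s1");a=c["frame"][60:310,100:350];cv2.imwrite("pics/s1c.png",cv2.resize(a,None,fx=2.2,fy=2.2)[:,:,::-1])
E
```

```text
pick width 0.04906926236760336 0.0490844310762119 7.2583
fz -4.415667441345339
t 12.4833
```

View pics/s1c.png

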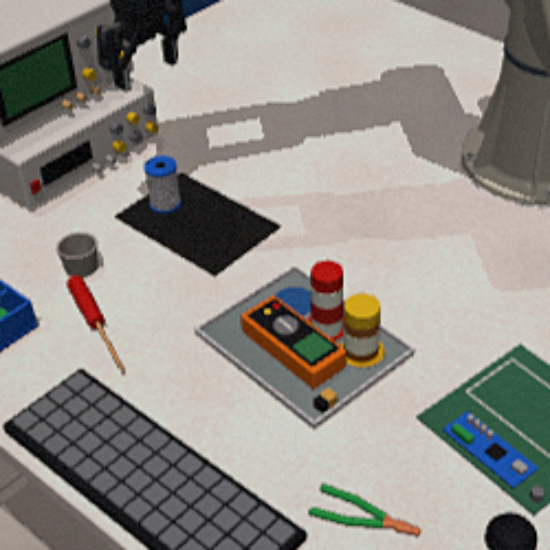

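Run:
```python
from h import *
for k in "RY":
    p,z,y=C[k]; pick(p,TY,z); place(loc(SM,SY,0,y),SY,z-.002)
bot.reach([.53,-.04,.27],quat(TY))
c=cam("wrist","w4");np.savez("w4.npz",**c)
t=cam("top")
a=c["frame"][20:270,130:390];b=t["frame"][130:240,200:440]
a=cv2.resize(a,None,fx=1.5,fy=1.5);b=cv2.resize(b,(390,179));cv2.imwrite("pics/w4c.png",np.vstack([a,b])[:,:,::-1])
H=hsv(c)
for n,lo,hi in(("yel",(22,150,100),(33,255,255)),("red",(0,150,80),(4,255,255)),("blu",(100,130,50),(120,255,255))):
    b=cv2.inRange(H,lo,hi);b[:,300:]=0;b[:,:200]=0;b[260:]=0
    n_,_,st,ce=cv2.connectedComponentsWithStats(b);i=1+st[1:,4].argmax();print(n,st[i],ray(c,ce[i],.006))
```

```text
pick width 0.043064191083628835 0.04308271126414152 17.3917
fz -1.212051679462412
t 22.475
pick width 0.04715353492407856 0.04714785464336075 27.4083
fz -0.6022616125935577
t 32.5417
yel [ 230   51   50   53 2039] [[0.53798377 0.05895046]]
red [ 232  111   47   47 1747] [[ 0.53162368 -0.00855481]]
blu [ 233  165   44   42 1453] [[ 0.52509324 -0.07611573]]
```

View pics/w4c.png

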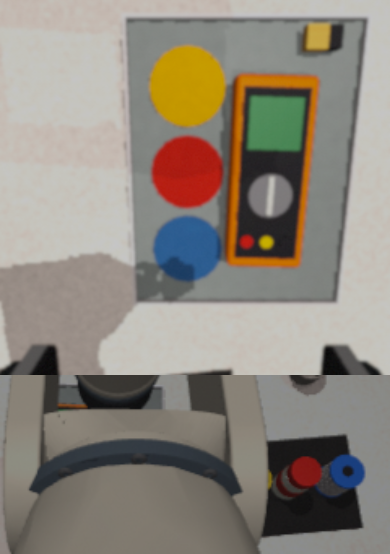

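Run:
```python
from h import *
bot.reach([.48,.27,.3],quat(-.15))
c=cam("wrist","w5");np.savez("w5.npz",**c);H=hsv(c)
m=cv2.inRange(H,(60,60,30),(90,255,255));r=rect(c,cv2.morphologyEx(m,cv2.MORPH_CLOSE,np.ones((5,5))),.003);print("mat",r, loc(r[0],r[1],-.025,0))
a=c["frame"][0:300,100:450];cv2.imwrite("pics/w5c.png",cv2.resize(a,None,fx=2,fy=2)[:,:,::-1])
```

```text
mat (array([0.49923044, 0.29849005], dtype=float32), np.float32(-0.15720502), (np.float32(0.19660705), np.float32(0.1968132))) [0.4745387  0.30240402]
```

View pics/w5c.png

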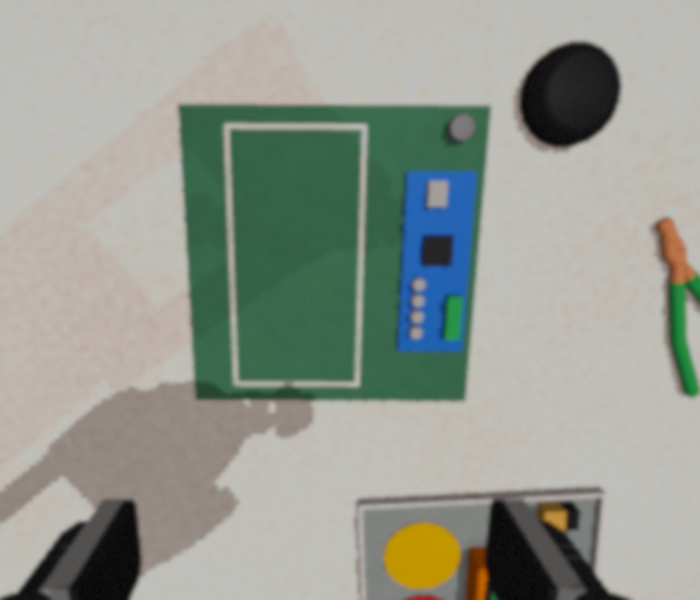

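Run:
```python
from h import *
pick((.5967,-.0153),-.11,.032,grip=60,lift=.2)
place((.4743,.302),-.156,.0315,lift=.2)
bot.reach([.48,.27,.3],quat(-.15))
c=cam("wrist","w6");np.savez("w6.npz",**c);H=hsv(c)
o=cv2.inRange(H,(5,170,100),(17,255,255));o[300:]=0;o[:,:150]=0;o[:,330:]=0; o=cv2.morphologyEx(o,cv2.MORPH_CLOSE,np.ones((25,25)))
r=rect(c,o,.037);print(r)
d=r[0]-[.4743,.302];print(loc((0,0),.156,*d))
a=c["frame"][0:300,100:450];a=cv2.resize(a,None,fx=1.5,fy=1.5)
s=cam("scene")["frame"][60:310,100:350];s=cv2.resize(s,None,fx=1,fy=1)
cv2.imwrite("pics/w6c.png",np.hstack([a,np.vstack([s,np.zeros((200,250,3),np.uint8)])])[:,:,::-1])
bot.reach([.45,-.36,.34],quat(SY))
c=cam("wrist","w7");np.savez("w7.npz",**c);cv2.imwrite("pics/w7c.png",cv2.resize(c["frame"][0:300,100:450],None,fx=2,fy=2)[:,:,::-1])
```

```text
pick width 0.06065560341503541 0.06066653839579372 39.375
fz 6.16489072977356
t 44.4667
(array([0.47514403, 0.3029346 ], dtype=float32), np.float32(-0.16024385), (np.float32(0.061654765), np.float32(0.14583494)))
[0.00068857 0.00105437]
```

View pics/w6c.png

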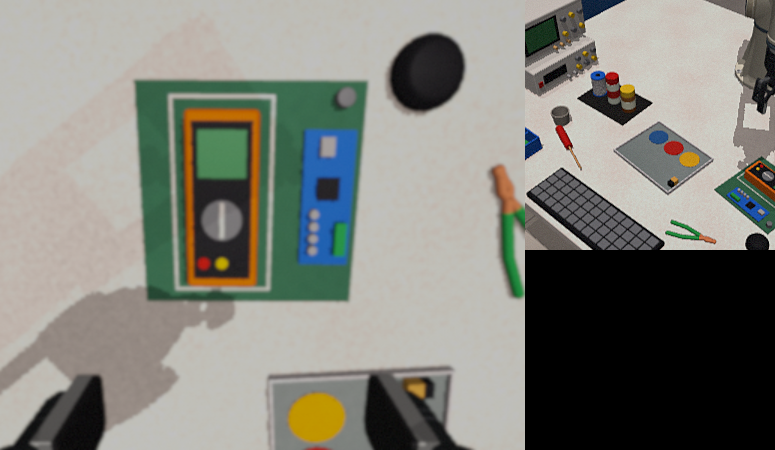

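View pics/w7c.png

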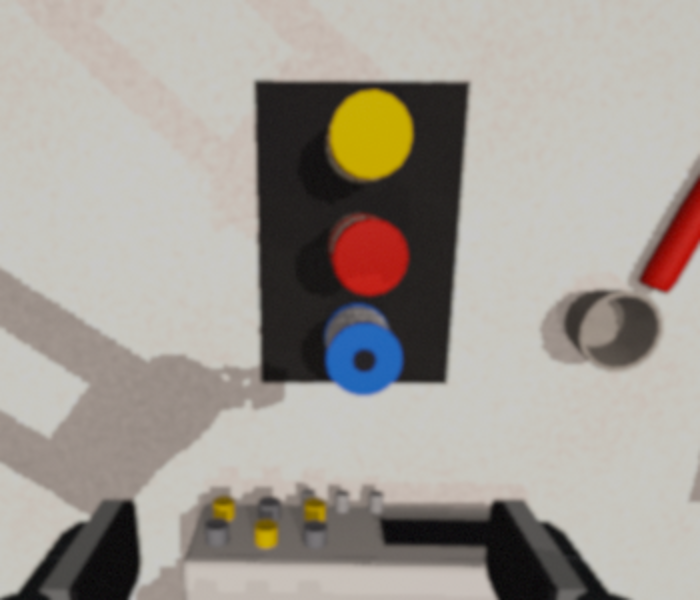

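Run:
```python
from h import *
c=dict(np.load("w7.npz"))
D={"Y":(.5380,.0590),"R":(.5316,-.0085),"B":(.5251,-.0762)}
P={"Y":((371,133),.088),"R":((370,257),.108),"B":((365,358),.078)}
for k in "YRB":
    (u,v),h=P[k]; m=ray(c,(100+u/2,v/2),h)[0]; _,z,y=C[k]; cmd=loc(SM,SY,0,y); print(k,m,cmd,m-cmd)
    if np.abs(m-cmd).max()>.01: raise SystemExit("check")
    pick((cmd+m)/2,SY,z-.003); place(D[k],TY,z+.0005)
bot.reach([.53,-.04,.3],quat(TY))
c=cam("wrist","w8");np.savez("w8.npz",**c);cv2.imwrite("pics/w8c.png",cv2.resize(c["frame"][20:270,130:390],None,fx=2.4,fy=2.4)[:,:,::-1])
```

```text
Y [ 0.48311223 -0.2479479 ] [ 0.48220009 -0.247014  ] [ 0.00091213 -0.00093391]
pick width 0.04691565439107971 0.0471414413082041 51.6
fz 2.6257295410733583
t 56.7083
R [ 0.48412443 -0.31632379] [ 0.4836 -0.317 ] [0.00052443 0.00067621]
pick width 0.04310057313163233 0.0429449917266265 61.6083
fz 0.7552880173172779
t 66.6583
B [ 0.48696893 -0.38516332] [ 0.48499991 -0.386986  ] [0.00196902 0.00182268]
pick width 0.04920676882666957 0.049308626105767694 71.675
fz 5.7771990640408655
t 76.8167
```

View pics/w8c.png

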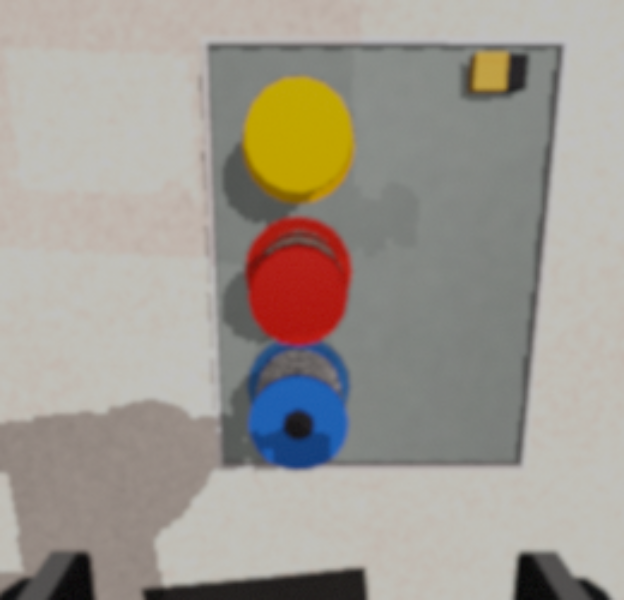

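Run:
```python
from h import *
c=dict(np.load("w8.npz"))
for k,(u,v),h,d in(("Y",(299,132),.091,(.5380,.0590)),("R",(298,294),.111,(.5316,-.0085)),("B",(299,424),.081,(.5251,-.0762))):
    print(k,((ray(c,(130+u/2.4,20+v/2.4),h)[0]-d)*1000).round(1),"mm")
s=cam("scene")
cv2.imwrite("pics/s9.png",cv2.resize(s["frame"][130:310,150:410],None,fx=2.5,fy=2.5)[:,:,::-1])
```

```text
Y [1.2 0.1] mm
R [1.  1.3] mm
B [ 1.2 -0.1] mm
```

View pics/s9.png

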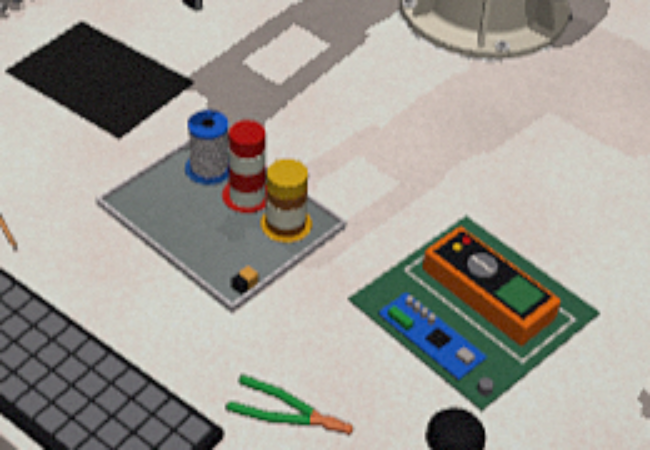

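All three containers stand on their own discs, and the meter lies face up in the outline.

```bash
python3 -c "
from h import *
print(hand_in(),get_obs()['time_s'])"
```

```text
the job is handed in; nothing more can be done
the job is handed in; nothing more can be done
```

The job is done and handed in. I moved all three containers to the side mat, laid the meter in the white outline, then stood each container back on its own disc. The last placing ended at about 77 s of the 152 s allowed.

Last checks, all from camera images:
- **Meter:** it lies face up, about 1 mm off the outline's centre and within 0.01 rad of its long axis. That was measured right after placing it. In the final picture it still lay inside the outline.
- **Containers:** each stands upright, 1–2 mm from its disc's centre.
- **Robot:** the gripper was open and clear of everything.

No check failed. The only disagreement was early on: the first rough lid and tray positions differed by up to 7 mm. A closer wrist view brought them within about 3 mm of each other, before anything was moved.

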